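# Fold down the slanted peg and hang up the ring spanner

### The job

Fold the red-tipped peg on the small grey peg board out from the board, down to its stop, so that it points up at a slant. Then pick up the spanner and slide its ring along the peg, well past the peg's middle towards the board, before letting go, so that it is left hanging there still. Do not shift the screw sorter, the hammer or the wooden block.

Things in the scene. Friction and masses are not known exactly. Their poses are not given: they have to be found in the camera images.
- peg (a joint): angle (rad) of the folding peg, a round steel rod 9 mm thick and 90 mm long with a red ball tip 13 mm thick, hinged at its foot in a clevis on the front of the grey peg board. 0 = upright, parallel to the board; it grows as the peg leans out from the board's front, to a rigid stop at 0.65 (the peg then rises at 53 degrees above the horizontal). At the start it is between 0.05 and 0.3. A stiff hinge (about 0.12 N m, or 1.5 N at the tip) keeps it where it is left
- peg_pivot (a point): the foot of the peg, on its hinge axis, 200 mm above the work surface and 20 mm in front of the board. Its axes move with the peg: z runs along the peg to the tip, y is the hinge axis (level, along the board), x points across the peg, towards the board
- peg_tip (a point): the outer end of the peg's red ball tip, 90 mm along the peg from peg_pivot; the same axes
- board: grey perforated steel peg board, 340 mm wide, 12 mm thick, top edge 235 mm above the work surface, fixed on the bench on two feet that run out behind it. Origin: on the work surface below the middle of its front face; x points into the board (away from the robot), y along it, z up. The peg is at y = +50 mm. Yellow-handled pliers hang at y = -90 mm and a steel awl at y = -145 mm, up to 213 mm high and reaching 32 mm in front of the face; they are fixed
- spanner_grip (a point): a loose steel ring spanner (about 0.2 kg, 202 mm long, 12 mm thick), lying flat on the work surface. This point is in the middle of its shank, half-way up (6 mm above the surface). The shank there is 14 mm wide and 10 mm thick, straight and clear from 40 mm on the ring's side to 75 mm on the other; the point is near the balance point. x points along the spanner to the ring, y across it in its plane, z out of its plane. The open-jaw end, 41 mm wide, reaches 122 mm to -x
- spanner_ring (a point): the centre of the spanner's ring, 60 mm along the spanner's x from spanner_grip; round hole 26 mm in diameter, ring 40 mm over all, 12 mm thick; axes as for spanner_grip, z is the axis of the hole
- spanner: the same spanner; origin below spanner_grip, at its underside
- sorter: bystander: clear plastic screw sorter with orange catches, 106 x 130 x 39 mm high, about 0.45 kg; origin at the centre of its underside
- hammer: bystander: claw hammer lying on its side; origin below its middle
- block: bystander: small wooden mounting block, 90 x 60 x 30 mm high; origin at the centre of its underside
There are look-alikes about, which are no part of the job. What is shaped like the spanner but pink or purple is not meant.

How it is judged:
On the way, in this order (a step that is already met when the one before it is completed fails the run):
1. the peg is folded out to its stop (joint above 0.60) (value of joint peg above 0.6 rad), for 0.2 s.
2. the ring is round the peg, its centre less than 55 mm from the peg's foot, while the fingers still hold the spanner (x of spanner_ring in the frame of peg_pivot between -0.017 and 0.017 m and y of spanner_ring in the frame of peg_pivot between -0.013 and 0.013 m and z of spanner_ring in the frame of peg_pivot between -0.015 and 0.055 m and contact force between the fingers and spanner above 1 N), for 0.1 s.
At the end, for the whole second after the job is handed in: The peg is at its stop (joint above 0.58) and the spanner hangs from it, let go and at rest (slower than 0.03 m/s): the ring's centre lies within 17 mm (across, x) and 13 mm (sideways, y) of the peg's axis and no more than 55 mm along it from its foot (nor over 15 mm below the foot) (x of spanner_ring in the frame of peg_pivot between -0.017 and 0.017 m and y of spanner_ring in the frame of peg_pivot between -0.013 and 0.013 m and z of spanner_ring in the frame of peg_pivot between -0.015 and 0.055 m and value of joint peg above 0.58 rad and linear speed of spanner below 0.03 m/s and contact force between the fingers and spanner below 0.1 N); the robot touches nothing.
It fails at once if sorter shifted by more than 20 mm (distance of sorter from where it was at the start of the episode above 0.02 m).
It fails at once if hammer shifted by more than 20 mm (distance of hammer from where it was at the start of the episode above 0.02 m).
It fails at once if block shifted by more than 20 mm (distance of block from where it was at the start of the episode above 0.02 m).
It also fails if it takes over 54 s, if anything falls off the work surface, if the arm or the gripper's body presses on something with over 40 N, if the wrist force passes 120 N, or if a joint passes its speed limit or range.

### The arm

A 7-joint arm with a two-finger parallel gripper is mounted at the origin on the work surface. World frame = base frame: x ahead of the robot, y to its left, z up, the work surface at z = 0. Lengths are in m, angles in rad, forces in N, time in s.
With the tool pointing down it reaches from about 0.35 to 0.9 m from the base axis. Payload 7.2 kg.
Tool frame: the origin (TCP) lies midway between the tips of the shut fingers; the grasp point (between the pads) lies 19 mm behind it (grip_depth is the distance from the TCP to the grasp point, in m); z points along the fingers, y is the line along which they close (so a half turn about z gives the same grasp; the last joint's range is limited). The gripper opens to 85 mm and grips with 20 to 120 N. Pads are 22 mm wide; open, the fingers measure 114 mm over their backs; the gripper's body (76 mm by 85 mm) begins 54 mm behind the grasp point. The pads swing forward as they close: fully open they stand 13 mm farther back than shut.
Start: joints at [-1.398, 0.411, -0.013, 1.596, 0.006, 1.134, -0.082], TCP at [0.149, 0.607, 0.231] pointing down, gripper open.
Joint ranges: [-2.95, 2.95], [-0.29, 1.99], [-1.47, 1.44], [0.14, 2.54], [-1.03, 4.17], [0.13, 1.85], [-2.86, 2.86]. Speed limits (rad/s): [2.39, 2.39, 3.01, 3.01, 3.14, 3.14, 3.14].

### API

Orientations are given as a 3x3 rotation matrix whose columns are the frame's x, y, z axes.
In Python, from station import observe, capture, sign_off, grip_depth gives the robot as it stands. The module is installed in compiled form; this text tells all that it offers.
- The arm moves only by the tool move_arm, never from a script. Its argument "series" is a list of rows, each an object of numbers: "dx", "dy", "dz": the shift along the tool's x, y, z in cm; "roll": the turn about the tool's z in degrees; "jaw": the gripper's target within -1 to 1 (shut at 1, half-way at 0, fully open at -1). In form: [{"dx": .., "dy": .., "dz": .., "roll": .., "jaw": ..}, ...]. A call has exactly 10 rows; each row is the pose to reach, as a shift and turn from the pose commanded when the call began, along the tool's axes at that moment; what a row does not reach only later rows make up. A row lasts 1/10 s, in which the tool goes at most 50 mm and 8.59 degrees, less where a joint would pass 70% of its speed; a pose out of reach is approached as far as the arm can. A call with a gripper value outside its range is refused whole. The fingers move at their own pace and stop on an object; "newtons" is the grip in N (left out, the last holds). Time passes only in rows, so rows that repeat a pose let the fingers close, or fill a call up. It gives the time, the measured TCP pose, the force, the opening and the grip force at its end, in the units of the state.
- observe(): the state, without advancing time (a new reading comes with each control period).
- capture(name): name is "scene" or "top"; returns a dict with "color" (480x640x3 uint8, blue, green, red), "mtx" (3x3 intrinsics, pixels), "dist" ([k1, k2, p1, p2, k3] as OpenCV has them; the pictures are not rectified), "camera_from_world" (4x4, takes a point from world to camera coordinates). Camera axes: x right, y down, z forward; pixel columns grow to the right and rows downward; lengths in m; the calibration is good to about 2 mm. A picture is of the moment at which its call begins. There is no depth.
- sign_off(): hands the job in; it is judged then, once.
The state is a dict: "time_s": time; "qpos": joint angles; "qd": joint speeds; "effort": joint torques, N m; "tcp_pos": TCP position; "orientation": TCP orientation; "ft_force": force on the tool from outside, world axes, zero at the start; "wrist_torque": the same for the moment, N m; "width": finger opening in m; "finger_force": force on a finger pad.
Only numpy, scipy, OpenCV 4.12 (cv2) and the standard library are available. Lean on these libraries where they do the work, as an engineer would, in place of code of your own. Each camera call takes 0.05 s, during which the arm holds its last target. There are 200 camera calls.

## Working session

There is one attempt and no reset: what is moved stays moved. The work goes in short steps, Python scripts to look and compute and a tool call to move; the robot and the scene stay as the last step left them, time stands still between calls to the robot, and variables do not carry over. Pictures are saved under pics/ and viewed, at most 10 in all, crops included, and the job is handed in when it is done.

Besides the shell and the picture viewer there is one more tool, called by a JSON object that holds its "op" and its "data". move_arm: Moves the arm, as the interface text tells. Its arguments: {"type":"object","properties":{"series":{"type":"array","items":{"type":"object","properties":{"dx":{"type":"number"},"dy":{"type":"number"},"dz":{"type":"number"},"roll":{"type":"number"},"jaw":{"type":"number"}}}},"newtons":{"type":"number"}},"required":["series"]}

```bash
mkdir -p pics; cat > h.py <<'E'
import numpy as np, cv2
from station import observe, capture, sign_off, grip_depth
def snap(n,f=None):
    c=capture(n)
    if f: cv2.imwrite('pics/'+f,c['color']); np.savez('pics/'+f+'.npz',**c)
    return c
def ray(c,uv):
    p=cv2.undistortPoints(np.array([[uv]],float),c['mtx'],c['dist'])[0,0]
    T=c['camera_from_world'];R=T[:3,:3]
    return -R.T@T[:3,3], R.T@np.array([p[0],p[1],1.])
def plane(c,uv,z):
    o,d=ray(c,uv); return o+d*(z-o[2])/d[2]
def tri(c1,u1,c2,u2):
    o,d=ray(c1,u1);p,e=ray(c2,u2)
    s=np.linalg.lstsq(np.c_[d,-e],p-o,rcond=None)[0]
    a=o+s[0]*d;b=p+s[1]*e
    return (a+b)/2,np.linalg.norm(a-b)
def proj(c,P):
    T=c['camera_from_world']
    return cv2.projectPoints(np.array(P,float).reshape(-1,1,3),cv2.Rodrigues(T[:3,:3])[0],T[:3,3],c['mtx'],c['dist'])[0][:,0]
E
python3 - <<'E'
from h import *
np.set_printoptions(precision=4,suppress=True)
for n in('scene','top'):
    c=snap(n,n+'0.png');print(n,c['mtx'][0,0],-c['camera_from_world'][:3,:3].T@c['camera_from_world'][:3,3]);print(c['camera_from_world'][:3,:3])
o=observe();print(o['time_s'],o['tcp_pos'],o['orientation'],o['width'],grip_depth)
E
```

```text
scene 454.00828106098896 [0.8254 0.3923 1.0178]
[[-0.7164  0.6977 -0.0022]
 [ 0.581   0.5947 -0.5557]
 [-0.3864 -0.3994 -0.8314]]
top 604.9785574209345 [ 0.3195 -0.0196  1.8498]
[[ 0.0204 -0.9997 -0.0138]
 [-0.997  -0.0193 -0.0755]
 [ 0.0752  0.0153 -0.997 ]]
0.1 [0.149  0.6066 0.2306] [[-0.9711  0.2385 -0.0002]
 [ 0.2385  0.9711 -0.0014]
 [-0.0001 -0.0014 -1.    ]] 0.08524886091722018 0.0187
```

View pics/scene0.png

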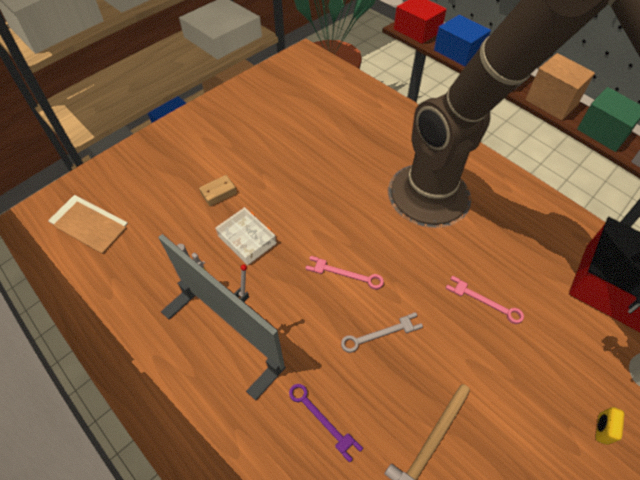

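View pics/top0.png

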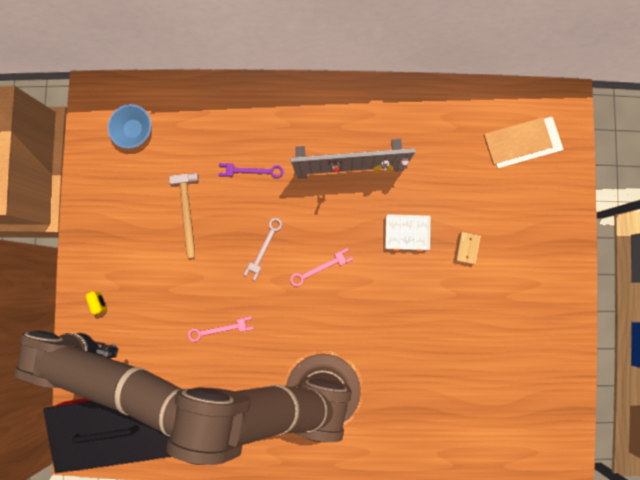

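The scene view shows the grey spanner with its ring at (349,343) and jaw at (415,322); the red peg tip is at (243,267). In the top view the ring is at (275,224), the jaw at (253,270), the red tip at (336,167), and the board's top edge runs from (293,160) to (413,152).

```bash
python3 - <<'E'
from h import *
np.set_printoptions(precision=4,suppress=True)
S=np.load('pics/scene0.png.npz');T=np.load('pics/top0.png.npz')
def red(c,x0,x1,y0,y1):
    im=c['color'].astype(int)[y0:y1,x0:x1];m=(im[...,2]>120)&(im[...,1]<70)&(im[...,0]<70)
    v,u=np.nonzero(m);print(len(u),u.mean()+x0,v.mean()+y0);return u.mean()+x0,v.mean()+y0
a=red(S,230,256,255,280);b=red(T,325,345,155,180)
print('tip',tri(S,a,T,b))
def grey(c,x0,x1,y0,y1):
    im=c['color'][y0:y1,x0:x1];h=cv2.cvtColor(im,cv2.COLOR_BGR2HSV)
    m=((h[...,1]<70)&(h[...,2]>90)).astype(np.uint8)
    cs,hi=cv2.findContours(m,cv2.RETR_CCOMP,cv2.CHAIN_APPROX_NONE)
    for k,q in enumerate(cs):
        A=cv2.contourArea(q)
        if A>8:
            M=cv2.moments(q);print(k,A,M['m10']/M['m00']+x0,M['m01']/M['m00']+y0,'hole' if hi[0,k,3]>=0 else '', np.array(cv2.minAreaRect(q)[0])+[x0,y0],cv2.minAreaRect(q)[1:])
grey(S,335,430,305,360);grey(T,240,290,212,285)
cr=[cv2.resize(T['color'][130:220,270:430],None,fx=5,fy=5,interpolation=2)[:,:800]]
cv2.imwrite('pics/c1.png',cr[0])
cv2.imwrite('pics/c2.png',cv2.resize(S['color'][225:405,150:390],None,fx=3.3,fy=3.3,interpolation=2))
E
```

```text
29 243.06896551724137 266.7241379310345
14 336.14285714285717 169.07142857142858
tip (array([ 0.6243, -0.0259,  0.2816]), np.float64(0.0035058587197157086))
0 572.5 378.18544395924306 333.6419213973799  [380.7231 332.7707] ((16.09608268737793, 81.83964538574219), 70.7873306274414)
1 101.5 349.4548440065681 343.7027914614122 hole [349.25 343.75] ((11.31370735168457, 10.60660171508789), 45.0)
0 297.5 264.30700280112046 246.07282913165267  [263.6 247.8] ((12.521980285644531, 64.39875793457031), 26.56505012512207)
1 73.0 275.0753424657534 224.34474885844747 hole [275.  224.5] ((9.192387580871582, 9.192387580871582), 45.0)
```

View pics/c1.png

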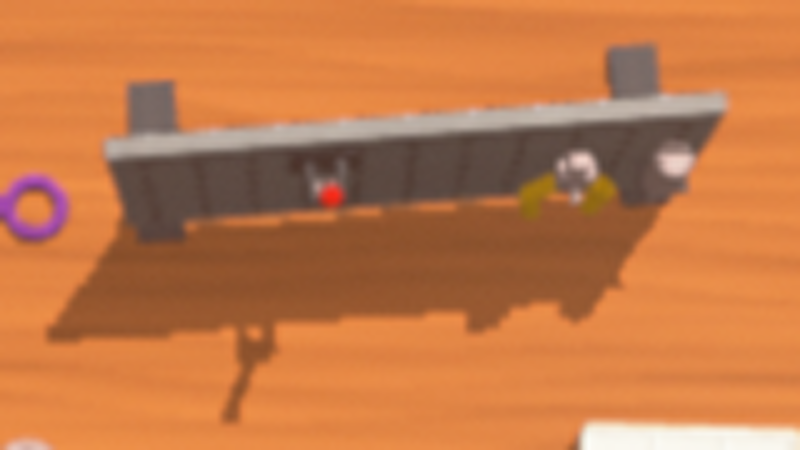

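View pics/c2.png

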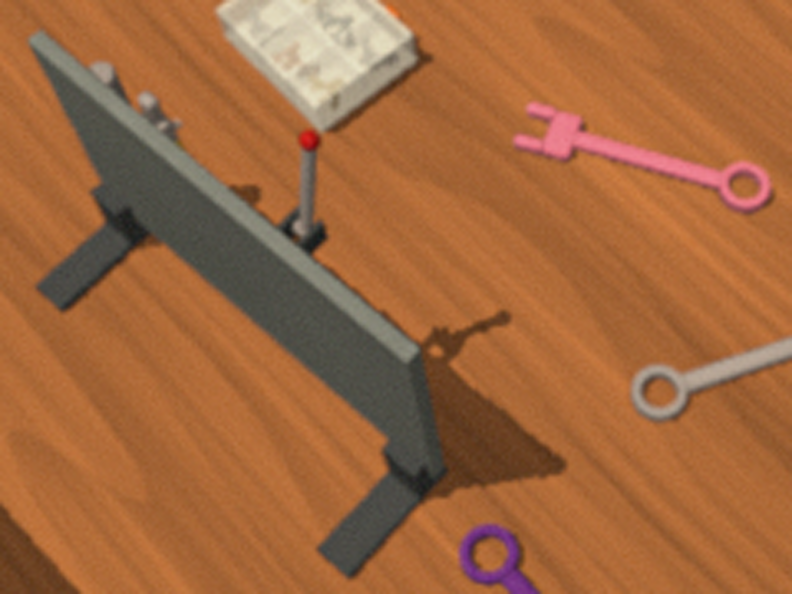

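The top crop shows the board's front top edge from about (291.4,162) to (414.4,152.4) in full-picture pixels. The red tip stands in front of the clevis. In the scene crop the peg rises from its clevis at crop (303,235), with the tip at (309,140).

```bash
python3 - <<'E'
from h import *
np.set_printoptions(precision=4,suppress=True)
S=np.load('pics/scene0.png.npz');T=np.load('pics/top0.png.npz')
# board top strip (bright grey) in top view: centre line by line fit
im=T['color'][140:170,285:420];h=cv2.cvtColor(im,cv2.COLOR_BGR2HSV)
m=((h[...,1]<60)&(h[...,2]>110)).astype(np.uint8)
P=[]
for u in range(10,125):
    v=np.nonzero(m[:22,u])[0]
    if len(v)and len(v)<8:P.append((u+285,v.mean()+140))
vx,vy,x0,y0=cv2.fitLine(np.array(P,np.float32),cv2.DIST_HUBER,0,.01,.01).ravel();print(len(P),vy/vx)
A,B=[plane(T,(u,y0+(u-x0)*vy/vx),.235) for u in(291.4,414.7)]
print('top',A,B,np.linalg.norm(A-B))
A2,B2=plane(S,(150+412/3.3,225+352/3.3),.235),plane(S,(150+42/3.3,225+38/3.3),.235)
print('scene',A2,B2,np.linalg.norm(A2-B2))
yb=(A-B)/np.linalg.norm(A-B);yb[2]=0;xb=np.array([yb[1],-yb[0],0]);print('xb',xb,'yb',yb, np.degrees(np.arctan2(xb[1],xb[0])))
mid=(A+B)/2;O=mid-xb*.006;O[2]=0
tip=np.array([.6243,-.0259,.2816]);print('O',O,'tip in board',(tip-O)@xb,(tip-O)@yb,tip[2])
piv=O+yb*.05-xb*.02+[0,0,.2];print('pivot',piv)
for a in(.1,.2,.3): 
  q=piv+.0835*(-xb*np.sin(a)+np.array([0,0,np.cos(a)]));print(a,q,proj(S,q),proj(T,q))
r,_=tri(S,(349.4,343.6),T,(275.05,224.4));print('ring',r,_,plane(S,(349.4,343.6),.006),plane(T,(275.05,224.4),.006))
# contour minarea rect axis -> direction at z .01
for c,u in((S,(380.72,332.77)),(T,(263.6,247.8))):
  q=plane(c,u,.01);d=plane(c,(349.4,343.6) if c is S else (275.05,224.4),.01)-q;print('mid',q,np.linalg.norm(d),np.degrees(np.arctan2(d[1],d[0])))
E
```

```text
96 -0.073277846
top [0.6587 0.0946 0.235 ] [ 0.6901 -0.2399  0.235 ] 0.3359085331354758
scene [0.6564 0.0988 0.235 ] [ 0.6869 -0.2296  0.235 ] 0.32978455784234806
xb [0.9956 0.0936 0.    ] yb [-0.0936  0.9956  0.    ] 5.369087366777782
O [ 0.6684 -0.0732  0.    ] tip in board -0.03949057321543428 0.05123479752485785 0.2816
pivot [ 0.6438 -0.0253  0.2   ]
0.1 [ 0.6355 -0.0261  0.2831] [[237.3419 269.8388]] [[335.8506 165.2656]]
0.2 [ 0.6273 -0.0269  0.2818] [[240.575  267.3102]] [[336.0844 168.4419]]
0.3 [ 0.6193 -0.0276  0.2798] [[243.7761 265.0852]] [[336.3106 171.6137]]
ring [0.503 0.157 0.008] 0.0031671286320233837 [0.5014 0.1577 0.006 ] [0.5042 0.1559 0.006 ]
mid [0.43   0.1921 0.01  ] 0.07993942422047161 -24.69084385587631
mid [0.4313 0.1887 0.01  ] 0.07969750728602326 -24.602789907835252
```

{"op": "move_arm", "data": {"series": [{"dx": 0, "dy": 0, "dz": -5, "roll": 0, "jaw": -1}, {"dx": -3, "dy": -2.5, "dz": -10, "roll": -4, "jaw": -1}, {"dx": -61.2, "dy": -50.1, "dz": -12.8, "roll": -19.2, "jaw": -1}, {"dx": -61.2, "dy": -50.1, "dz": -12.8, "roll": -19.2, "jaw": -1}, {"dx": -61.2, "dy": -50.1, "dz": -12.8, "roll": -19.2, "jaw": -1}, {"dx": -61.2, "dy": -50.1, "dz": -12.8, "roll": -19.2, "jaw": -1}, {"dx": -61.2, "dy": -50.1, "dz": -12.8, "roll": -19.2, "jaw": -1}, {"dx": -61.2, "dy": -50.1, "dz": -12.8, "roll": -19.2, "jaw": -1}, {"dx": -61.2, "dy": -50.1, "dz": -12.8, "roll": -19.2, "jaw": -1}, {"dx": -61.2, "dy": -50.1, "dz": -12.8, "roll": -19.2, "jaw": -1}]}}

```text
time_s: 1.1
tcp_pos: [0.408, 0.2608, 0.3411]
orientation: [[-0.996, -0.094, -0.0], [-0.094, 0.996, 0.0], [0.0, 0.0, -1.0]]
ft_force: [1.0, 0.8, 0.0]
width: 0.0856
finger_force: 0.0
```

```bash
cat >> h.py <<'E'
def go(P,yaw_y=None):
    "shift (cm) and roll (deg) from the measured pose to TCP P, tool y at yaw_y deg"
    o=observe();R=np.array(o['orientation']);d=R.T@(np.array(P)-o['tcp_pos'])*100
    y=np.degrees(np.arctan2(R[1,1],R[0,1]))
    r=None if yaw_y is None else -((yaw_y-y+90)%180-90)
    print('t',o['time_s'],'tcp',np.round(o['tcp_pos'],4),'yaw_y',round(y,2),'d cm',np.round(d,2),'roll',r,'w',round(o['width'],4),'F',np.round(o['ft_force'],1),'q7',round(o['qpos'][6],2))
E
python3 -c "
from h import *
go([.624,-.026,.36],95.4)"
```

```text
t 1.1 tcp [0.408  0.2608 0.3411] yaw_y 95.41 d cm [-18.8  -30.59  -1.9 ] roll 0.005271170963439431 w 0.0856 F [1.  0.8 0. ] q7 1.02
```

{"op": "move_arm", "data": {"series": [{"dx": -18.8, "dy": -30.6, "dz": -1.9, "jaw": -1}, {"dx": -18.8, "dy": -30.6, "dz": -1.9, "jaw": -1}, {"dx": -18.8, "dy": -30.6, "dz": -1.9, "jaw": -1}, {"dx": -18.8, "dy": -30.6, "dz": -1.9, "jaw": -1}, {"dx": -18.8, "dy": -30.6, "dz": -1.9, "jaw": -1}, {"dx": -18.8, "dy": -30.6, "dz": -1.9, "jaw": -1}, {"dx": -18.8, "dy": -30.6, "dz": -1.9, "jaw": -1}, {"dx": -18.8, "dy": -30.6, "dz": -1.9, "jaw": -1}, {"dx": -18.8, "dy": -30.6, "dz": -1.9, "jaw": -1}, {"dx": -18.8, "dy": -30.6, "dz": -1.9, "jaw": -1}]}}

```text
invalid input
```

```bash
python3 -c "
from h import *
go([.6235,-.026,.263],95.4)"
```

```text
t 1.1 tcp [0.408  0.2608 0.3411] yaw_y 95.41 d cm [-18.75 -30.59   7.8 ] roll 0.005271170963439431 w 0.0856 F [1.  0.8 0. ] q7 1.02
```

Each row needs its roll.

{"op": "move_arm", "data": {"series": [{"dx": -18.8, "dy": -30.6, "dz": -1.9, "roll": 0, "jaw": -1}, {"dx": -18.8, "dy": -30.6, "dz": -1.9, "roll": 0, "jaw": -1}, {"dx": -18.8, "dy": -30.6, "dz": -1.9, "roll": 0, "jaw": -1}, {"dx": -18.8, "dy": -30.6, "dz": -1.9, "roll": 0, "jaw": -1}, {"dx": -18.8, "dy": -30.6, "dz": -1.9, "roll": 0, "jaw": -1}, {"dx": -18.8, "dy": -30.6, "dz": -1.9, "roll": 0, "jaw": -1}, {"dx": -18.8, "dy": -30.6, "dz": -1.9, "roll": 0, "jaw": -1}, {"dx": -18.8, "dy": -30.6, "dz": -1.9, "roll": 0, "jaw": -1}, {"dx": -18.8, "dy": -30.6, "dz": -1.9, "roll": 0, "jaw": -1}, {"dx": -18.8, "dy": -30.6, "dz": -1.9, "roll": 0, "jaw": -1}]}}

```text
time_s: 2.1
tcp_pos: [0.6228, -0.0229, 0.3593]
orientation: [[-0.995, -0.095, -0.001], [-0.095, 0.995, 0.001], [0.001, 0.001, -1.0]]
ft_force: [0.1, -0.0, -1.3]
width: 0.0854
finger_force: 0.0
```

```bash
python3 -c "
from h import *
go([.6235,-.026,.263],95.4)"
```

```text
t 2.1 tcp [ 0.6228 -0.0229  0.3593] yaw_y 95.46 d cm [-0.06 -0.33  9.63] roll 0.05581179106010836 w 0.0854 F [ 0.1 -0.  -1.3] q7 1.76
```

{"op": "move_arm", "data": {"series": [{"dx": 0, "dy": 0, "dz": 3, "roll": 0, "jaw": -1}, {"dx": 0, "dy": 0, "dz": 6, "roll": 0, "jaw": -1}, {"dx": 0, "dy": 0, "dz": 9.5, "roll": 0, "jaw": -1}, {"dx": 0, "dy": 0, "dz": 9.5, "roll": 0, "jaw": -1}, {"dx": 0, "dy": 0, "dz": 9.5, "roll": 0, "jaw": 0.3}, {"dx": 0, "dy": 0, "dz": 9.5, "roll": 0, "jaw": 1}, {"dx": 0, "dy": 0, "dz": 9.5, "roll": 0, "jaw": 1}, {"dx": 0, "dy": 0, "dz": 9.5, "roll": 0, "jaw": 1}, {"dx": 0, "dy": 0, "dz": 9.5, "roll": 0, "jaw": 1}, {"dx": 0, "dy": 0, "dz": 9.5, "roll": 0, "jaw": 1}], "newtons": 20}}

```text
time_s: 3.1
tcp_pos: [0.6237, -0.0251, 0.2658]
orientation: [[-0.996, -0.093, 0.002], [-0.093, 0.996, -0.001], [-0.001, -0.001, -1.0]]
ft_force: [0.5, -2.8, 4.0]
width: 0.0111
finger_force: 19.5
```

```bash
python3 -c "
from h import *
go([.6235,-.026,.263],95.4)"
```

```text
t 3.1 tcp [ 0.6237 -0.0251  0.2658] yaw_y 95.36 d cm [ 0.03 -0.09  0.28] roll -0.04454109003576434 w 0.0111 F [ 0.5 -2.8  4. ] q7 1.79
```

{"op": "move_arm", "data": {"series": [{"dx": 0.6, "dy": 0, "dz": 0.15, "roll": 0, "jaw": 1}, {"dx": 1.2, "dy": 0, "dz": 0.4, "roll": 0, "jaw": 1}, {"dx": 1.7, "dy": 0, "dz": 0.65, "roll": 0, "jaw": 1}, {"dx": 2.3, "dy": 0, "dz": 1.0, "roll": 0, "jaw": 1}, {"dx": 2.8, "dy": 0, "dz": 1.25, "roll": 0, "jaw": 1}, {"dx": 3.2, "dy": 0, "dz": 1.5, "roll": 0, "jaw": 1}, {"dx": 3.5, "dy": 0, "dz": 1.75, "roll": 0, "jaw": 1}, {"dx": 3.6, "dy": 0, "dz": 1.9, "roll": 0, "jaw": 1}, {"dx": 3.6, "dy": 0, "dz": 1.9, "roll": 0, "jaw": 1}, {"dx": 3.6, "dy": 0, "dz": 1.9, "roll": 0, "jaw": 1}]}}

```text
time_s: 4.1
tcp_pos: [0.5905, -0.0283, 0.249]
orientation: [[-0.996, -0.094, 0.009], [-0.094, 0.996, -0.0], [-0.009, -0.001, -1.0]]
ft_force: [5.9, -3.5, 14.6]
width: 0.0107
finger_force: 20.4
```

```bash
python3 -c "
from h import *
go([.6235,-.026,.263],95.4)"
```

```text
t 4.1 tcp [ 0.5905 -0.0283  0.249 ] yaw_y 95.38 d cm [-3.32 -0.09 -1.37] roll -0.019247972639718114 w 0.0107 F [ 5.9 -3.5 14.6] q7 1.78
```

{"op": "move_arm", "data": {"series": [{"dx": 3.2, "dy": 0, "dz": 1.7, "roll": 0, "jaw": 0}, {"dx": 3.2, "dy": 0, "dz": 1.7, "roll": 0, "jaw": -1}, {"dx": 3.2, "dy": 0, "dz": 1.7, "roll": 0, "jaw": -1}, {"dx": 3.2, "dy": 0, "dz": 1.7, "roll": 0, "jaw": -1}, {"dx": 3.2, "dy": 0, "dz": 1.7, "roll": 0, "jaw": -1}, {"dx": 3.2, "dy": 0, "dz": 1.7, "roll": 0, "jaw": -1}, {"dx": 3.2, "dy": 0, "dz": -2, "roll": 0, "jaw": -1}, {"dx": 3.2, "dy": 0, "dz": -6, "roll": 0, "jaw": -1}, {"dx": 3.2, "dy": 0, "dz": -10, "roll": 0, "jaw": -1}, {"dx": 3.2, "dy": 0, "dz": -10, "roll": 0, "jaw": -1}]}}

```text
time_s: 5.1
tcp_pos: [0.5581, -0.031, 0.3516]
orientation: [[-0.996, -0.094, 0.009], [-0.094, 0.996, 0.001], [-0.009, -0.0, -1.0]]
ft_force: [0.4, -2.2, 0.0]
width: 0.0856
finger_force: 0.0
```

```bash
python3 -c "
from h import *
go([.435,.188,.12],65.4)"
```

```text
t 5.1 tcp [ 0.5581 -0.031   0.3516] yaw_y 95.38 d cm [10.42 22.96 23.07] roll 29.984593379975024 w 0.0856 F [ 0.4 -2.2  0. ] q7 1.74
```

```bash
python3 - <<'E'
from h import *
np.set_printoptions(precision=4,suppress=True)
S=snap('scene','s1.png');T=snap('top','t1.png')
def red(c,x0,x1,y0,y1):
    im=c['color'].astype(int)[y0:y1,x0:x1];m=(im[...,2]>110)&(im[...,1]<70)&(im[...,0]<70)
    v,u=np.nonzero(m);print(len(u), u.mean()+x0 if len(u) else 0,v.mean()+y0 if len(u) else 0);return u.mean()+x0,v.mean()+y0
piv=np.array([.6438,-.0253,.2]);xb=np.array([.9956,.0936,0])
q=piv+.0835*(-xb*np.sin(.65)+np.array([0,0,np.cos(.65)]));print(q,proj(S,q),proj(T,q))
a=red(S,225,290,235,300)
try: print(tri(S,a,T,red(T,315,360,150,200)))
except Exception as e: print(e)
cv2.imwrite('pics/c3.png',np.hstack([cv2.resize(S['color'][205:325,180:310],None,fx=3,fy=3),cv2.resize(T['color'][130:250,270:400],None,fx=3,fy=3)]))
E
```

```text
[ 0.5935 -0.03    0.2665] [[254.2099 259.9481]] [[337.0044 182.1674]]
34 257.0882352941176 259.7647058823529
0 0 0
SVD did not converge in Linear Least Squares
 ** On entry to DLASCL parameter number  4 had an illegal value
 ** On entry to DLASCL parameter number  4 had an illegal value
 ** On entry to DLASCL parameter number  4 had an illegal value
 ** On entry to DLASCL parameter number  4 had an illegal value
 ** On entry to DLASCL parameter number  5 had an illegal value
 ** On entry to DLASCL parameter number  4 had an illegal value<stdin>:6: RuntimeWarning: Mean of empty slice.
  ret = ret.dtype.type(ret / rcount)
```

View pics/c3.png

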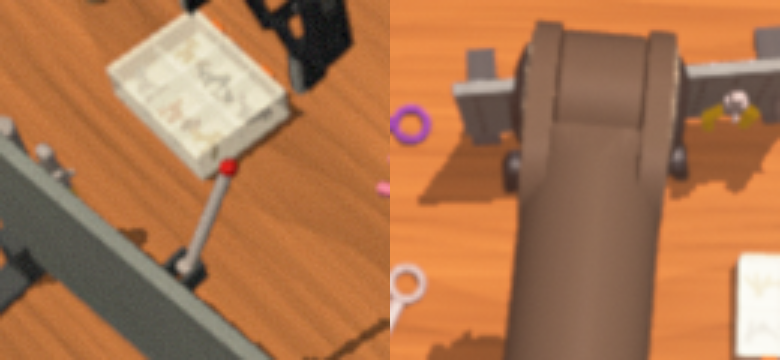

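The scene crop shows the peg leaning out with its tip at full-picture pixel (257,260), matching the predicted stop position. In the top view the arm hides it.

{"op": "move_arm", "data": {"series": [{"dx": 4, "dy": 3, "dz": 0, "roll": 8, "jaw": -1}, {"dx": 6, "dy": 7, "dz": 0, "roll": 16, "jaw": -1}, {"dx": 8, "dy": 11, "dz": 2, "roll": 24, "jaw": -1}, {"dx": 10.4, "dy": 15, "dz": 4, "roll": 30, "jaw": -1}, {"dx": 10.4, "dy": 19, "dz": 7, "roll": 30, "jaw": -1}, {"dx": 10.4, "dy": 23, "dz": 10, "roll": 30, "jaw": -1}, {"dx": 10.4, "dy": 23, "dz": 14, "roll": 30, "jaw": -1}, {"dx": 10.4, "dy": 23, "dz": 18, "roll": 30, "jaw": -1}, {"dx": 10.4, "dy": 23, "dz": 22, "roll": 30, "jaw": -1}, {"dx": 10.4, "dy": 23, "dz": 23, "roll": 30, "jaw": -1}]}}

```text
time_s: 6.2
tcp_pos: [0.4269, 0.1871, 0.1114]
orientation: [[-0.909, 0.416, -0.007], [0.416, 0.909, -0.005], [0.005, -0.008, -1.0]]
ft_force: [-0.3, -0.7, 0.2]
width: 0.0853
finger_force: 0.0
```

```bash
python3 - <<'E'
from h import *
S=snap('scene','s2.png');T=snap('top')
go([.435,.188,.002],65.4)
cv2.imwrite('pics/c4.png',np.hstack([cv2.resize(S['color'][250:380,310:440],None,fx=3,fy=3),cv2.resize(T['color'][180:310,220:350],None,fx=3,fy=3)]))
E
```

```text
t 6.3 tcp [0.429  0.1878 0.1143] yaw_y 65.39 d cm [-0.56  0.32 11.23] roll -0.008410846775078085 w 0.0852 F [0.7 0.8 0.1] q7 0.74
```

View pics/c4.png

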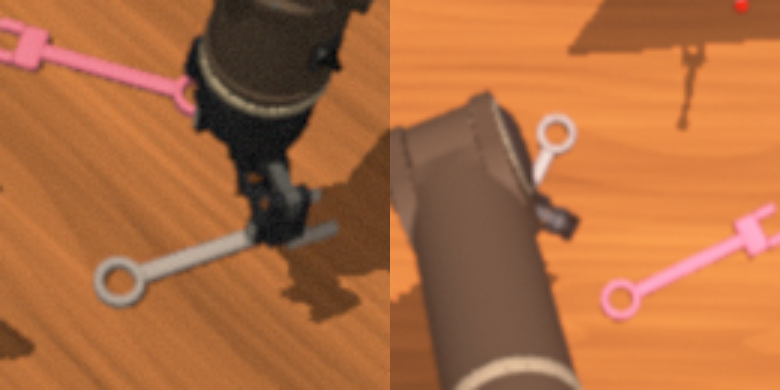

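The gripper stands above the shank, aligned with it; the ring (scene crop (120,280)) is undisturbed.

{"op": "move_arm", "data": {"series": [{"dx": 0, "dy": 0, "dz": 3, "roll": 0, "jaw": -1}, {"dx": 0, "dy": 0, "dz": 6, "roll": 0, "jaw": -1}, {"dx": 0, "dy": 0, "dz": 8, "roll": 0, "jaw": -0.5}, {"dx": 0, "dy": 0, "dz": 8, "roll": 0, "jaw": -0.3}, {"dx": 0, "dy": 0, "dz": 8, "roll": 0, "jaw": -0.3}, {"dx": 0, "dy": 0, "dz": 8, "roll": 0, "jaw": -0.3}, {"dx": 0, "dy": 0, "dz": 8, "roll": 0, "jaw": -0.3}, {"dx": 0, "dy": 0, "dz": 8, "roll": 0, "jaw": -0.3}, {"dx": 0, "dy": 0, "dz": 8, "roll": 0, "jaw": -0.3}, {"dx": 0, "dy": 0, "dz": 8, "roll": 0, "jaw": -0.3}]}}

```text
time_s: 7.3
tcp_pos: [0.4305, 0.1888, 0.0362]
orientation: [[-0.909, 0.416, 0.0], [0.416, 0.909, 0.0], [-0.0, 0.0, -1.0]]
ft_force: [0.6, 0.4, 0.7]
width: 0.0554
finger_force: 0.0
```

```bash
python3 - <<'E'
from h import *
go([.435,.188,.002],65.4)
E
```

```text
t 7.3 tcp [0.4305 0.1888 0.0362] yaw_y 65.4 d cm [-0.44  0.12  3.42] roll 0.0030337282204584426 w 0.0554 F [0.6 0.4 0.7] q7 0.8
```

{"op": "move_arm", "data": {"series": [{"dx": -0.4, "dy": 0.1, "dz": 1.5, "roll": 0, "jaw": -0.3}, {"dx": -0.4, "dy": 0.1, "dz": 2.5, "roll": 0, "jaw": -0.3}, {"dx": -0.4, "dy": 0.1, "dz": 3.1, "roll": 0, "jaw": -0.3}, {"dx": -0.4, "dy": 0.1, "dz": 3.4, "roll": 0, "jaw": -0.3}, {"dx": -0.4, "dy": 0.1, "dz": 3.4, "roll": 0, "jaw": 0.2}, {"dx": -0.4, "dy": 0.1, "dz": 3.4, "roll": 0, "jaw": 1}, {"dx": -0.4, "dy": 0.1, "dz": 3.4, "roll": 0, "jaw": 1}, {"dx": -0.4, "dy": 0.1, "dz": 3.4, "roll": 0, "jaw": 1}, {"dx": -0.4, "dy": 0.1, "dz": 3.4, "roll": 0, "jaw": 1}, {"dx": -0.4, "dy": 0.1, "dz": 3.4, "roll": 0, "jaw": 1}], "newtons": 60}}

```text
time_s: 8.3
tcp_pos: [0.4347, 0.1881, 0.0025]
orientation: [[-0.909, 0.416, 0.001], [0.416, 0.909, 0.001], [-0.0, 0.001, -1.0]]
ft_force: [-3.0, -0.7, 5.4]
width: 0.0121
finger_force: 59.2
```

```bash
python3 - <<'E'
from h import *
go([.435,.188,.30],65.4)
E
```

```text
t 8.3 tcp [0.4347 0.1881 0.0025] yaw_y 65.4 d cm [ -0.04   0.03 -29.75] roll -0.0016732208582652675 w 0.0121 F [-3.  -0.7  5.4] q7 0.83
```

{"op": "move_arm", "data": {"series": [{"dx": 0, "dy": 0, "dz": -2, "roll": 0, "jaw": 1}, {"dx": 0, "dy": 0, "dz": -6, "roll": 0, "jaw": 1}, {"dx": 0, "dy": 0, "dz": -10, "roll": 0, "jaw": 1}, {"dx": 0, "dy": 0, "dz": -14, "roll": 0, "jaw": 1}, {"dx": 0, "dy": 0, "dz": -18, "roll": 0, "jaw": 1}, {"dx": 0, "dy": 0, "dz": -22, "roll": -4, "jaw": 1}, {"dx": 0, "dy": 0, "dz": -26, "roll": -10, "jaw": 1}, {"dx": 0, "dy": 0, "dz": -29, "roll": -18, "jaw": 1}, {"dx": 0, "dy": 0, "dz": -31, "roll": -25, "jaw": 1}, {"dx": 0, "dy": 0, "dz": -31, "roll": -30, "jaw": 1}]}}

```text
time_s: 9.3
tcp_pos: [0.4354, 0.1883, 0.315]
orientation: [[-0.995, -0.099, 0.004], [-0.099, 0.995, 0.003], [-0.005, 0.003, -1.0]]
ft_force: [-0.0, 0.6, -2.6]
width: 0.0122
finger_force: 59.0
```

```bash
python3 - <<'E'
from h import *
np.set_printoptions(precision=4,suppress=True)
go([.435,.188,.30],95.4)
S=snap('scene','s3.png');T=snap('top','t3.png')
o=observe();R=np.array(o['orientation']);e=o['tcp_pos']-.075*R[:,0]-.005*R[:,2];us,ut=proj(S,e)[0],proj(T,e)[0];print('ring pred',e,us,ut)
def holes(c,uc):
    x0,y0=(uc-40).astype(int);im=c['color'][y0:y0+80,x0:x0+80];h=cv2.cvtColor(im,cv2.COLOR_BGR2HSV)
    m=((h[...,1]<75)&(h[...,2]>85)).astype(np.uint8)
    cs,hi=cv2.findContours(m,cv2.RETR_CCOMP,cv2.CHAIN_APPROX_NONE)
    for k,q in enumerate(cs):
        M=cv2.moments(q)
        if hi[0,k,3]>=0 and M['m00']>20: print('hole',M['m00'],M['m10']/M['m00']+x0,M['m01']/M['m00']+y0)
holes(S,us);holes(T,ut)
# peg tip in top view
im=T['color'].astype(int)[160:200,315:360];m=(im[...,2]>110)&(im[...,1]<70)&(im[...,0]<70);v,u=np.nonzero(m)
print(len(u))
if len(u): print('tip',tri(S,(257.1,259.8),T,(u.mean()+315,v.mean()+160)),u.mean()+315,v.mean()+160)
cv2.imwrite('pics/c5.png',np.hstack([cv2.resize(X['color'][max(0,int(u[1])-65):int(u[1])+65,int(u[0])-65:int(u[0])+65],(390,390)) for X,u in((S,us),(T,ut))]))
E
```

```text
t 9.3 tcp [0.4354 0.1883 0.315 ] yaw_y 95.68 d cm [ 0.05 -0.03  1.5 ] roll 0.27879095061825865 w 0.0122 F [-0.   0.6 -2.6] q7 1.18
ring pred [0.509  0.195  0.3175] [371.6138 294.5987] [248.6843 209.9149]
hole 157.0 372.4267515923567 295.0350318471338
14
tip (array([ 0.5917, -0.0277,  0.2678]), np.float64(0.005798978425881385)) 336.85714285714283 181.92857142857142
```

View pics/c5.png

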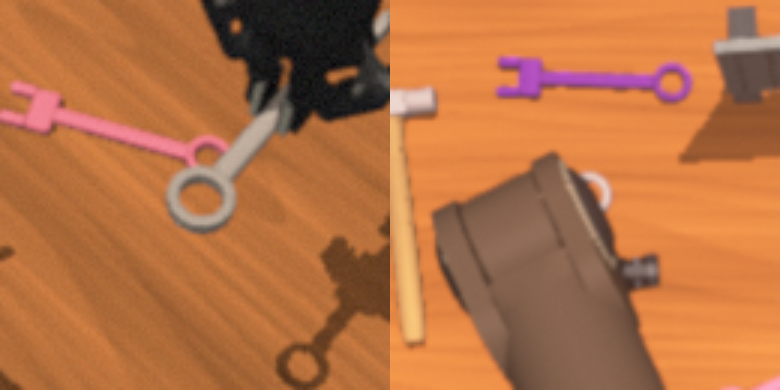

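Held squarely: the ring in the scene view sits at (372.4,295.0) against a predicted (371.6,294.6). Going above the peg tip.

{"op": "move_arm", "data": {"series": [{"dx": 0, "dy": -3, "dz": 0, "roll": 0, "jaw": 1}, {"dx": 0, "dy": -7, "dz": 0, "roll": 0, "jaw": 1}, {"dx": -1.5, "dy": -11, "dz": 0, "roll": 0, "jaw": 1}, {"dx": -3, "dy": -15, "dz": 0, "roll": 0, "jaw": 1}, {"dx": -4.5, "dy": -19, "dz": 0, "roll": 0, "jaw": 1}, {"dx": -5.5, "dy": -22, "dz": 0.8, "roll": 0, "jaw": 1}, {"dx": -5.9, "dy": -23.1, "dz": 1.4, "roll": 0, "jaw": 1}, {"dx": -5.9, "dy": -23.1, "dz": 1.8, "roll": 0, "jaw": 1}, {"dx": -5.9, "dy": -23.1, "dz": 1.8, "roll": 0, "jaw": 1}, {"dx": -5.9, "dy": -23.1, "dz": 1.8, "roll": 0, "jaw": 1}]}}

```text
time_s: 10.4
tcp_pos: [0.5145, -0.0352, 0.2937]
orientation: [[-0.995, -0.095, -0.001], [-0.095, 0.995, 0.0], [0.001, 0.001, -1.0]]
ft_force: [0.5, -0.1, -1.4]
width: 0.0118
finger_force: 59.0
```

```bash
cat > look.py <<'E'
from h import *
import sys
np.set_printoptions(precision=4,suppress=True)
S=snap('scene');T=snap('top')
o=observe();R=np.array(o['orientation']);e=o['tcp_pos']-.075*R[:,0]-.0035*R[:,2]
us,ut=proj(S,e)[0],proj(T,e)[0];print('ring pred',e,us,ut)
im=S['color'][205:325,200:320]
h=cv2.cvtColor(im,cv2.COLOR_BGR2HSV);m=((h[...,1]<75)&(h[...,2]>85)).astype(np.uint8)
cs,hi=cv2.findContours(m,cv2.RETR_CCOMP,cv2.CHAIN_APPROX_NONE)
for k,q in enumerate(cs):
    M=cv2.moments(q)
    if hi[0,k,3]>=0 and M['m00']>20: print('hole',M['m00'],M['m10']/M['m00']+200,M['m01']/M['m00']+205)
i=im.astype(int);v,u=np.nonzero((i[...,2]>110)&(i[...,1]<70)&(i[...,0]<70))
if len(u): print('tip px',len(u),u.mean()+200,v.mean()+205, 'on z=.2665', plane(S,(u.mean()+200,v.mean()+205),.2665))
go([.5163,-.036,.297],95.4)
cv2.imwrite('pics/'+sys.argv[1],np.hstack([cv2.resize(im,(400,400),interpolation=2),cv2.resize(T['color'][130:250,270:390],(400,400),interpolation=2)]))
E
python3 look.py c6.png
```

```text
ring pred [ 0.5894 -0.0282  0.2977] [254.4821 250.6028] [336.3735 181.6459]
hole 60.0 216.56666666666666 293.725
tip px 39 276.8461538461538 280.5128205128205 on z=.2665 [0.592  0.0352 0.2665]
t 10.5 tcp [ 0.5148 -0.0353  0.2942] yaw_y 95.48 d cm [-0.15 -0.08 -0.28] roll 0.08269045297240041 w 0.0121 F [ 0.3 -0.3 -2. ] q7 1.74
```

View pics/c6.png

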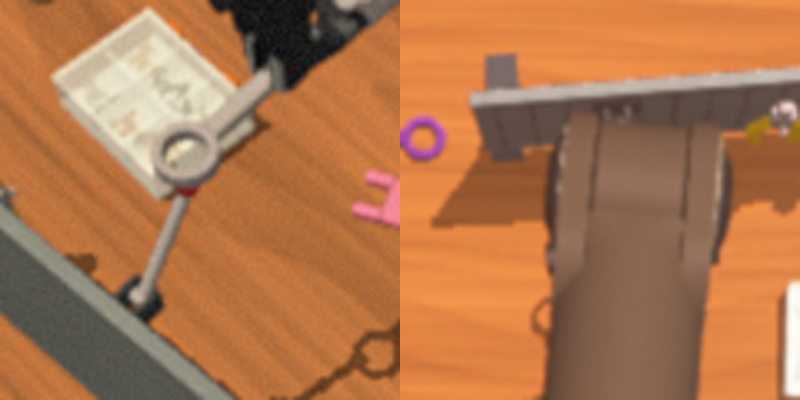

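The ring, at scene pixel (255.8,250.9), hovers directly over the tip, which shows just below it at (257,262). Lowering over the ball.

{"op": "move_arm", "data": {"series": [{"dx": 0, "dy": 0, "dz": 0.4, "roll": 0, "jaw": 1}, {"dx": 0, "dy": 0, "dz": 0.8, "roll": 0, "jaw": 1}, {"dx": 0, "dy": 0, "dz": 1.2, "roll": 0, "jaw": 1}, {"dx": 0, "dy": 0, "dz": 1.6, "roll": 0, "jaw": 1}, {"dx": 0, "dy": 0, "dz": 2.0, "roll": 0, "jaw": 1}, {"dx": 0, "dy": 0, "dz": 2.3, "roll": 0, "jaw": 1}, {"dx": 0, "dy": 0, "dz": 2.6, "roll": 0, "jaw": 1}, {"dx": 0, "dy": 0, "dz": 2.6, "roll": 0, "jaw": 1}, {"dx": 0, "dy": 0, "dz": 2.6, "roll": 0, "jaw": 1}, {"dx": 0, "dy": 0, "dz": 2.6, "roll": 0, "jaw": 1}]}}

```text
time_s: 11.5
tcp_pos: [0.515, -0.0366, 0.2681]
orientation: [[-0.996, -0.094, 0.0], [-0.094, 0.996, 0.0], [-0.0, -0.0, -1.0]]
ft_force: [-0.7, -0.0, -1.0]
width: 0.0116
finger_force: 59.0
```

```bash
python3 look.py c7.png
```

```text
ring pred [ 0.5897 -0.0295  0.2716] [255.5899 257.5617] [336.7774 183.2619]
hole 21.0 238.25396825396825 308.5238095238095
hole 22.5 222.34074074074073 296.2074074074074
hole 27.5 204.24242424242425 287.4969696969697
hole 22.0 211.54545454545453 286.6136363636364
hole 32.5 204.93846153846152 280.35897435897436
hole 69.5 257.35731414868104 258.87529976019187
tip px 47 277.4255319148936 286.2127659574468 on z=.2665 [0.5994 0.0452 0.2665]
t 11.6 tcp [ 0.515  -0.0365  0.2681] yaw_y 95.4 d cm [-0.14  0.04 -2.89] roll 0.0040188341989164655 w 0.0122 F [-0.7 -0.7 -2. ] q7 1.75
```

View pics/c7.png

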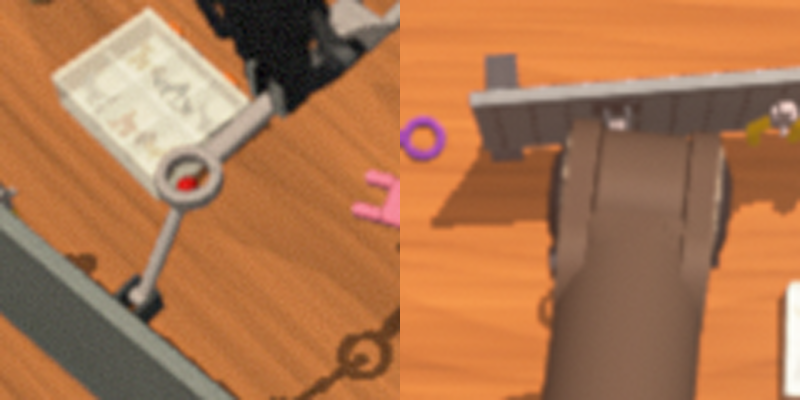

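The red ball, at crop (187,184), is inside the ring and nearly centred, with no contact force. Sliding down along the peg.

{"op": "move_arm", "data": {"series": [{"dx": 0, "dy": 0, "dz": 0.5, "roll": 0, "jaw": 1}, {"dx": -0.3, "dy": 0, "dz": 0.9, "roll": 0, "jaw": 1}, {"dx": -0.7, "dy": 0, "dz": 1.4, "roll": 0, "jaw": 1}, {"dx": -1.1, "dy": 0, "dz": 1.9, "roll": 0, "jaw": 1}, {"dx": -1.45, "dy": 0, "dz": 2.4, "roll": 0, "jaw": 1}, {"dx": -1.85, "dy": 0, "dz": 2.9, "roll": 0, "jaw": 1}, {"dx": -2.25, "dy": 0, "dz": 3.4, "roll": 0, "jaw": 1}, {"dx": -2.65, "dy": 0, "dz": 3.9, "roll": 0, "jaw": 1}, {"dx": -2.65, "dy": 0, "dz": 3.9, "roll": 0, "jaw": 1}, {"dx": -2.65, "dy": 0, "dz": 3.9, "roll": 0, "jaw": 1}]}}

```text
time_s: 12.6
tcp_pos: [0.5413, -0.0341, 0.2288]
orientation: [[-0.996, -0.094, -0.0], [-0.094, 0.996, -0.0], [0.0, -0.0, -1.0]]
ft_force: [-0.3, -0.3, -1.8]
width: 0.0119
finger_force: 59.0
```

```bash
python3 look.py c8.png
```

```text
ring pred [ 0.616  -0.0271  0.2327] [248.5737 276.4776] [335.9403 176.0854]
hole 26.5 226.23899371069183 303.58490566037733
hole 43.5 252.80842911877394 277.13409961685824
hole 37.5 245.42222222222222 276.28444444444443
tip px 88 284.5909090909091 289.17045454545456 on z=.2665 [0.5939 0.0593 0.2665]
t 12.7 tcp [ 0.5413 -0.0341  0.2292] yaw_y 95.39 d cm [ 2.5   0.05 -6.79] roll -0.00511755534883207 w 0.0119 F [ 0.7  0.5 -1.9] q7 1.79
```

View pics/c8.png

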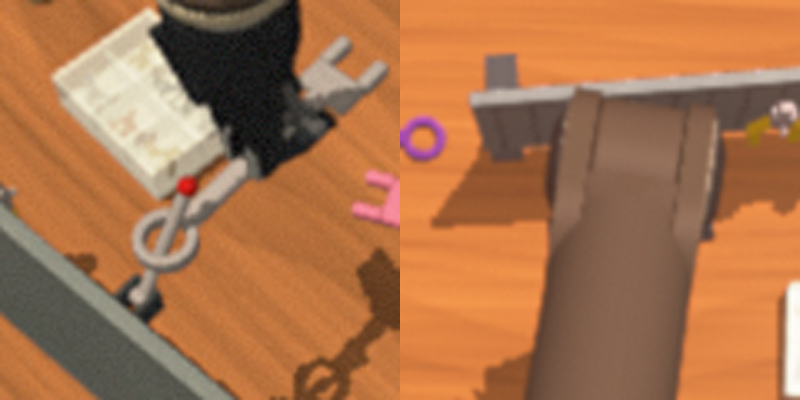

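The ring is round the peg below its middle, with its centre at scene pixel (249,277) and about 41 mm up from the foot, and the wrist force shows no contact. One more small slide, then release.

{"op": "move_arm", "data": {"series": [{"dx": -0.15, "dy": 0, "dz": 0.2, "roll": 0, "jaw": 1}, {"dx": -0.3, "dy": 0, "dz": 0.4, "roll": 0, "jaw": 1}, {"dx": -0.4, "dy": 0, "dz": 0.6, "roll": 0, "jaw": 1}, {"dx": -0.4, "dy": 0, "dz": 0.6, "roll": 0, "jaw": 1}, {"dx": -0.4, "dy": 0, "dz": 0.6, "roll": 0, "jaw": 1}, {"dx": -0.4, "dy": 0, "dz": 0.6, "roll": 0, "jaw": 1}, {"dx": -0.4, "dy": 0, "dz": 0.6, "roll": 0, "jaw": 1}, {"dx": -0.4, "dy": 0, "dz": 0.6, "roll": 0, "jaw": 1}, {"dx": -0.4, "dy": 0, "dz": 0.6, "roll": 0, "jaw": 1}, {"dx": -0.4, "dy": 0, "dz": 0.6, "roll": 0, "jaw": 1}], "newtons": 20}}

```text
time_s: 13.7
tcp_pos: [0.5453, -0.0336, 0.223]
orientation: [[-0.996, -0.094, 0.0], [-0.094, 0.996, 0.0], [-0.0, 0.0, -1.0]]
ft_force: [0.4, 0.5, -1.4]
width: 0.0122
finger_force: 59.0
```

{"op": "move_arm", "data": {"series": [{"dx": 0, "dy": 0, "dz": 0, "roll": 0, "jaw": 0.72}, {"dx": 0, "dy": 0, "dz": 0, "roll": 0, "jaw": 0.68}, {"dx": 0, "dy": 0, "dz": 0, "roll": 0, "jaw": 0.64}, {"dx": 0, "dy": 0, "dz": 0, "roll": 0, "jaw": 0.6}, {"dx": 0, "dy": 0, "dz": 0, "roll": 0, "jaw": 0.55}, {"dx": 0, "dy": 0, "dz": 0, "roll": 0, "jaw": 0.5}, {"dx": 0, "dy": 0, "dz": 0, "roll": 0, "jaw": 0.3}, {"dx": 0, "dy": 0, "dz": 0, "roll": 0, "jaw": 0}, {"dx": 0, "dy": 0, "dz": 0, "roll": 0, "jaw": -0.5}, {"dx": 0, "dy": 0, "dz": 0, "roll": 0, "jaw": -1}]}}

```text
time_s: 14.7
tcp_pos: [0.5453, -0.0336, 0.223]
orientation: [[-0.996, -0.094, 0.0], [-0.094, 0.996, 0.0], [-0.0, 0.0, -1.0]]
ft_force: [-0.5, -0.5, -0.1]
width: 0.0701
finger_force: 0.0
```

{"op": "move_arm", "data": {"series": [{"dx": 1, "dy": 0, "dz": 0, "roll": 0, "jaw": -1}, {"dx": 3, "dy": 0, "dz": 0, "roll": 0, "jaw": -1}, {"dx": 6, "dy": 0, "dz": 0, "roll": 0, "jaw": -1}, {"dx": 9, "dy": 2, "dz": -3, "roll": 0, "jaw": -1}, {"dx": 10, "dy": 6, "dz": -7, "roll": 0, "jaw": -1}, {"dx": 10, "dy": 10, "dz": -10, "roll": 0, "jaw": -1}, {"dx": 10, "dy": 14, "dz": -10, "roll": 0, "jaw": -1}, {"dx": 10, "dy": 18, "dz": -10, "roll": 0, "jaw": -1}, {"dx": 10, "dy": 20, "dz": -10, "roll": 0, "jaw": -1}, {"dx": 10, "dy": 20, "dz": -10, "roll": 0, "jaw": -1}]}}

```text
time_s: 15.7
tcp_pos: [0.4256, 0.1589, 0.3228]
orientation: [[-0.995, -0.099, -0.0], [-0.099, 0.995, 0.0], [0.0, 0.0, -1.0]]
ft_force: [0.6, -0.4, 0.6]
width: 0.0854
finger_force: 0.0
```

```bash
python3 - <<'E'
from h import *
np.set_printoptions(precision=4,suppress=True)
S=snap('scene','s9.png');T=snap('top','t9.png')
for n,c,(x0,x1,y0,y1) in(('S',S,(225,300,230,345)),('T',T,(310,360,155,235))):
    im=c['color'][y0:y1,x0:x1];i=im.astype(int);v,u=np.nonzero((i[...,2]>110)&(i[...,1]<70)&(i[...,0]<70))
    print(n,'tip',len(u),u.mean()+x0 if len(u) else 0,v.mean()+y0 if len(u) else 0)
    h=cv2.cvtColor(im,cv2.COLOR_BGR2HSV);m=((h[...,1]<75)&(h[...,2]>85)).astype(np.uint8)
    cs,hi=cv2.findContours(m,cv2.RETR_CCOMP,cv2.CHAIN_APPROX_NONE)
    for k,q in enumerate(cs):
        if cv2.contourArea(q)>12: print('hole' if hi[0,k,3]>=0 else 'blob',cv2.contourArea(q),np.array(cv2.boundingRect(q))+[x0,y0,0,0])
# ascii map of the light-grey mask near the peg, scene view
im=S['color'][250:330,225:300];h=cv2.cvtColor(im,cv2.COLOR_BGR2HSV);i=im.astype(int)
r=(i[...,2]>110)&(i[...,1]<70)&(i[...,0]<70)
for y in range(0,80,2): print(''.join('R' if r[y,x] else ('#' if h[y,x,1]<75 and h[y,x,2]>85 else ('o' if h[y,x,1]<90 and h[y,x,2]<=85 else '.')) for x in range(75)))
E
```

```text
S tip 104 273.74038461538464 305.6923076923077
blob 30.5 [266 298  11  10]
blob 853.5 [225 287  52  53]
hole 16.0 [258 331   5   7]
hole 125.5 [250 318  21  20]
hole 29.5 [244 317   7  10]
hole 17.0 [241 315   6   7]
hole 15.0 [245 313   7   7]
hole 17.0 [235 309   8   6]
blob 189.5 [236 263  28  35]
blob 1131.5 [225 230  51  34]
T tip 12 336.1666666666667 181.91666666666666
blob 70.0 [334 185  13  19]
blob 671.0 [310 155  50  24]
hole 29.5 [338 158   7   9]
hole 67.5 [325 158  15   9]
........##################################.................................
..........#############################....R...............................
............##############.#########.......................................
..............############.#######...R.....................................
................############..RRRR.........................................
..................##########.RRRRRR........................................
....................######...RRRRR.........................................
.........................R.####............................................
.
[... 1730 characters left out ...]
................
oooooooo##o###oo#o#############............................................
ooooooooooo#oo####oo#o###########..........................................
oooo#oooooo##o#o##ooo#ooo###########.......................RR..............
ooooo#o##oo#ooo#o#oo#o#o#o############.....................................
.oooo#oooo#o##o##o##oo##o#ooo###########.....................R...........R.
...#o#ooo##o##o#o#####ooo#oooooo###########........................R.......
.....#ooooooooo#oooo###o#oo####ooo###########......................R.......
.......##ooo#oooooo###o#####o###oooo############...................R.......
..........ooo#oo#o#oo###o#oo#oo#ooooooo###########.........................
```

{"op": "move_arm", "data": {"series": [{"dx": 0, "dy": 0, "dz": 0, "roll": 0, "jaw": -1}, {"dx": 0, "dy": 0, "dz": 0, "roll": 0, "jaw": -1}, {"dx": 0, "dy": 0, "dz": 0, "roll": 0, "jaw": -1}, {"dx": 0, "dy": 0, "dz": 0, "roll": 0, "jaw": -1}, {"dx": 0, "dy": 0, "dz": 0, "roll": 0, "jaw": -1}, {"dx": 0, "dy": 0, "dz": 0, "roll": 0, "jaw": -1}, {"dx": 0, "dy": 0, "dz": 0, "roll": 0, "jaw": -1}, {"dx": 0, "dy": 0, "dz": 0, "roll": 0, "jaw": -1}, {"dx": 0, "dy": 0, "dz": 0, "roll": 0, "jaw": -1}, {"dx": 0, "dy": 0, "dz": 0, "roll": 0, "jaw": -1}]}}

```text
time_s: 16.8
tcp_pos: [0.4269, 0.1561, 0.323]
orientation: [[-0.996, -0.094, -0.0], [-0.094, 0.996, 0.0], [0.0, 0.0, -1.0]]
ft_force: [-0.6, 0.6, 0.2]
width: 0.0854
finger_force: 0.0
```

```bash
python3 - <<'E'
from h import *
np.set_printoptions(precision=4,suppress=True)
S0=np.load('pics/s9.png.npz');T0=np.load('pics/t9.png.npz')
S=snap('scene');T=snap('top')
for n,a,b,(x0,x1,y0,y1) in(('S',S0,S,(225,300,250,330)),('T',T0,T,(315,360,155,215))):
    d=cv2.absdiff(a['color'][y0:y1,x0:x1],b['color'][y0:y1,x0:x1]).max(2);print(n,d.max(),(d>40).sum())
print('jaw',tri(S,(271,303),T,(341,198)))
piv=np.array([.6438,-.0253,.2]);xb=np.array([.9956,.0936,0]);u=-xb*np.sin(.65)+np.array([0,0,np.cos(.65)])
for s in(0,.01,.02,.03,.04):print(s,proj(S,piv+s*u))
for z in(.02,.06,.1):print('jaw if z',z,plane(S,(271,303),z),plane(T,(341,198),z))
E
```

```text
S 15 0
T 5 0
jaw (array([ 0.5786, -0.0394,  0.0445]), np.float64(0.014525937769116485))
0 [[240.6909 293.3156]]
0.01 [[242.2484 289.461 ]]
0.02 [[243.8224 285.5686]]
0.03 [[245.4128 281.6381]]
0.04 [[247.02   277.6691]]
jaw if z 0.02 [ 0.5672 -0.0448  0.02  ] [ 0.5875 -0.0447  0.02  ]
jaw if z 0.06 [ 0.5776 -0.0273  0.06  ] [ 0.5816 -0.0442  0.06  ]
jaw if z 0.1 [ 0.5879 -0.0097  0.1   ] [ 0.5758 -0.0436  0.1   ]
```

```bash
python3 -c "
from station import sign_off
print(sign_off())"
```

```text
the job is handed in; nothing more can be done
None
```

I folded the peg out to its stop, slid the spanner's ring along it to about 3 cm from the foot and let go there; the spanner hung still, as two camera looks a second apart showed no change, and I handed the job in at about 17 s (no verdict was returned).

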